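Inspect a flexure link under the loupe

ROBOT

A 6-joint arm with a two-finger parallel gripper is mounted at the origin on the work surface. World frame = base frame: x ahead of the robot, y to its left, z up, the work surface at z = 0. Lengths are in m, angles in rad, forces in N, time in s.
With the tool pointing down it reaches from about 0.35 to 0.85 m from the base axis. Payload 8.1 kg.
Tool frame: the origin (TCP) lies on the mounting face of the last link; the fingertips stand 186 mm ahead of it and the grasp point (between the pads) lies 167 mm ahead of it; z points along the fingers, y is the line along which they close (so a half turn about z gives the same grasp; the last joint's range is limited). The gripper opens to 93 mm and grips with 3 to 60 N. Pads are 15 mm wide; open, the fingers measure 128 mm over their backs; the gripper's body (75 mm by 188 mm) begins 65 mm behind the grasp point.
Start: joints at [-1.424, 0.13, 1.488, -0, 1.523, -0.085], TCP at [0.138, -0.584, 0.405] pointing down, gripper open.
Joint ranges: [-2.96, 2.96], [-0.89, 2.26], [0.02, 2.5], [-1.34, 4.48], [0, 2.73], [-2.66, 2.66]. Speed limits (rad/s): [2.39, 2.39, 2.79, 3.14, 3.14, 3.14].

INTERFACE

Orientations are given as a rotation vector (axis times angle).
In Python, from plant import * gives the robot as it stands. The module is installed in compiled form; this text tells all that it offers.
- The arm moves only by the tool arm_command, never from a script. Its argument "increments" is a list of rows, each a list of 6 numbers: the shift along the tool's x, y, z in units of 0.2 m (1.0 is 0.2 m), then the turn, a rotation vector about the tool's x, y, z in units of pi rad (1.0 is pi rad). A call has exactly 5 rows; each row is the pose to reach, as a shift and turn from the pose commanded when the call began, along the tool's axes at that moment, turning the shorter way round; what a row does not reach only later rows make up. A row lasts 1/8 s, in which the tool goes at most 62.5 mm and 10.7 degrees, less where a joint would pass 70% of its speed; a pose out of reach is approached as far as the arm can. A call with a number of a shift or a turn outside -1 to 1 is refused whole. A call with a gripper value outside its range is refused whole. "fingers" is the closure, from -1 (fully open) to 1 (shut), set as the call begins (left out, the last holds). The fingers move at their own pace and stop on an object; "force" is the grip in N (left out, the last holds). Time passes only in rows, so rows that repeat a pose let the fingers close, or fill a call up. It gives the time, the measured TCP pose, the force, the opening and the grip force at its end, in the units of the state.
- read_state(): the state, without advancing time (a new reading comes with each control period).
- read_camera(name): name is "side" or "top" or "wrist"; returns a dict with "image" (480x640x3 uint8, red, green, blue), "fx", "fy", "cx", "cy" (pixels), "T" (4x4, takes a point from camera to world coordinates). Camera axes: x right, y down, z forward; pixel columns grow to the right and rows downward; lengths in m; the calibration is good to about 2 mm. A picture is of the moment at which its call begins. There is no depth.
- close_job(): hands the job in; it is judged then, once.
The state is a dict: "t": time; "q": joint angles; "dq": joint speeds; "joint_torque": joint torques, N m; "tool_pos": TCP position; "orientation": TCP orientation; "force": force on the tool from outside, world axes, zero at the start; "wrist_torque": the same for the moment, N m; "opening": finger opening in m; "gripper_force": force on a finger pad.
Only numpy, scipy, OpenCV 4.12 (cv2) and the standard library are available. Lean on these libraries where they do the work, as an engineer would, in place of code of your own. Each camera call takes 0.05 s, during which the arm holds its last target. There are 200 camera calls.

TASK

Lay the short two-eyed aluminium link flat and centred on the small round top of the inspection pedestal, patch upwards, and let go of it. Then take the loupe by its handle and hold it level and still over the link, with the lens centred above the patch and at the same height as the tip of the pointer on the gauge rod; the job finishes while you are still holding the loupe there. The loupe must not touch the link, the stand or the pointer, and the other things on the table stay where they are.

Things in the scene. Friction and masses are not known exactly. Their poses are not given: they have to be found in the camera images.
- link: the SHORT aluminium link: flat bar 22 mm wide between two round eyes of 30 mm diameter (dark bores), centres 60 mm apart; 90 mm over all, 12 mm thick, about 65 g. Starts flat on the table, patch up, left or right of the stand. Origin: centre of its underside; x along its length, y across the bar (the 22 mm to grip, free for 40 mm of length), z up
- patch (a point): the patch to be inspected: a small copper-coloured rectangle 14 x 9 mm in the middle of the link's top face, 12 mm above the link's origin
- stand: inspection stand, fixed: dark base plate 155 x 60 x 10 mm (42 mm before to 113 mm beyond the origin along x), slim round pedestal at the origin, steel gauge rod 12 mm thick, 212 mm high, 85 mm from the pedestal along +x, which points away from the robot, turned up to 0.35 rad either way. Origin: on the table, on the pedestal's axis; z up
- pedestal_top (a point): centre of the pedestal's flat top: a disc 20 mm in diameter (10 mm thick, on a 14 mm stem), 70 mm above the table
- gauge_collar: dark round collar, 26 mm in diameter and 16 mm high, rigidly clamped on the gauge rod at a height that differs every time (135 to 195 mm), with a flat pointer 3 mm thick and 8 mm wide. Origin: on the rod's axis at the pointer's mid-height; its -x points to the pedestal's axis
- pointer_tip (a point): tip of the pointer, at its mid-thickness, 35 mm from the rod's axis and 50 mm short of the pedestal's axis: its height is the focal height for the middle of the lens
- loupe: loupe lying flat, left or right of the stand, handle roughly to the robot's side: lens in a steel rim 60 mm outside, 10 mm thick; straight black handle 14 mm wide and high, 100 mm long (43 to 143 mm from the lens axis), undersides flush; about 140 g, balancing 70 mm from the lens axis. Origin: lens axis at the underside; x from handle to lens (handle along -x), z up
- loupe_lens (a point): centre of the lens, 5 mm above the loupe's underside
- loupe_grip (a point): good place to grip the handle, 80 mm from the lens's axis along the loupe's -x, at mid-height (7 mm above the underside)
- long_link: LONG aluminium link, 138 mm over all, 28 mm wide, 12 mm thick, no patch; a bystander. Origin: centre of its underside; x along its length
- post_collar: steel ring, 34 mm outside, 14 mm high, lying on the table in front of the stand; a bystander. Origin: centre of its underside
- screwdriver: screwdriver with green handle, about 170 mm long, lying crosswise close to the robot; a bystander
- carton: small white and blue carton, 60 x 75 x 45 mm high; a bystander. Origin: centre of its underside
- bottle: clear water bottle, 64 mm in diameter, 200 mm high, standing; a bystander. Origin: centre of its underside
- case: red plastic case, 90 x 120 x 40 mm high; a bystander. Origin: centre of its underside
Not all that is in view belongs to the job. There is more than one size of the stand; the job needs the smaller.

How it is judged:
On the way, in this order (a step that is already met when the one before it is completed fails the run):
1. the short link lies flat, centred on the pedestal's top, let go (horizontal distance between patch and pedestal_top below 0.007 m and z of link in the frame of pedestal_top between -0.003 and 0.003 m and angle between link's own z axis and vertical below 0.08 rad and contact force between link and stand above 0.1 N and contact force between the fingers and link below 0.05 N and linear speed of link below 0.02 m/s), for 0.3 s.
2. with the link lying there, the loupe is held up off the table (horizontal distance between patch and pedestal_top below 0.007 m and z of link in the frame of pedestal_top between -0.003 and 0.003 m and angle between link's own z axis and vertical below 0.08 rad and contact force between link and stand above 0.1 N and height (world z) of loupe_lens above 0.06 m and contact force between the fingers and loupe above 1 N), for 0.2 s.
At the end, for the whole second after the job is handed in: Link flat (0.08 rad) on the pedestal, patch within 7 mm of its axis, at rest, released. Loupe held in the fingers, still, level within 0.12 rad, touching neither link, stand nor pointer, lens centre within 12 mm sideways of the patch and 8 mm of the pointer tip's height (all of step 1 and z of loupe_lens in the frame of pointer_tip between -0.008 and 0.008 m and horizontal distance between loupe_lens and patch below 0.012 m and angle between loupe's own z axis and vertical below 0.12 rad and linear speed of loupe below 0.02 m/s and angular speed of loupe below 0.2 rad/s and contact force between the fingers and loupe above 1 N and contact force between loupe and link below 0.05 N and contact force between loupe and stand below 0.05 N and contact force between loupe and gauge_collar below 0.05 N); the arm keeps its last pose, push and grip.
It fails at once if the loupe knocks against the link, the stand or the pointer (contact force between loupe and link above 1 N or contact force between loupe and stand above 1 N or contact force between loupe and gauge_collar above 1 N).
It fails at once if a bystander is moved more than 30 mm (distance of any of long_link, post_collar, screwdriver, carton, bottle, case from where it was at the start of the episode above 0.03 m).
It also fails if it takes over 64 s, if anything falls off the work surface, if the arm or the gripper's body presses on something with over 40 N, if the wrist force passes 120 N, or if a joint passes its speed limit or range.

## Working session

There is one attempt and no reset: what is moved stays moved. The work goes in short steps, Python scripts to look and compute and a tool call to move; the robot and the scene stay as the last step left them, time stands still between calls to the robot, and variables do not carry over. Pictures are saved under pics/ and viewed, at most 14 in all, crops included, and the job is handed in when it is done.

Besides the shell and the picture viewer there is one more tool, called after "Call:" as name([rows], argument=value, ...), one row to a line, values as JSON. arm_command: Moves the arm, as the interface text tells. Shifts and turns lie within -1 to 1; 1 stands for 0.2 m of shift or pi rad of turn. Its arguments: {"type":"object","properties":{"increments":{"type":"array","items":{"type":"array","items":{"type":"number","minimum":-1,"maximum":1}}},"fingers":{"type":"number"},"force":{"type":"number"}},"required":["increments"]}

```bash
mkdir -p pics; cat > h.py <<'E'
from plant import *
import numpy as np, cv2
from scipy.spatial.transform import Rotation as R
def snap(n,f=None):
    c=read_camera(n)
    if f: cv2.imwrite('pics/'+f,c['image'][:,:,::-1])
    return c
def ray(c,u,v):
    d=np.array([(u-c['cx'])/c['fx'],(v-c['cy'])/c['fy'],1]); return c['T'][:3,3],c['T'][:3,:3]@d
def onz(c,u,v,z):
    o,d=ray(c,u,v); return o+d*(z-o[2])/d[2]
def proj(c,p):
    q=np.linalg.inv(c['T'])@np.r_[p,1]; return c['fx']*q[0]/q[2]+c['cx'],c['fy']*q[1]/q[2]+c['cy']
def rel(pos,rot):
    "increment in tool axes/units from the current pose to pos, rot"
    s=read_state(); r=R.from_rotvec(s['orientation'])
    return np.r_[r.inv().apply(np.array(pos)-s['tool_pos'])/.2,(r.inv()*rot).as_rotvec()/np.pi].round(4)
def down(yaw):
    "tool down, tool y axis (closing line) at world angle yaw"
    y=np.array([np.cos(yaw),np.sin(yaw),0]); z=np.array([0,0,-1.]); x=np.cross(y,z)
    return R.from_matrix(np.c_[x,y,z])
E
python3 - <<'E'
from h import *
s=read_state(); print(s)
print(R.from_rotvec(s['orientation']).as_matrix().round(3))
for n in['top','side']:
    c=snap(n,n+'0.png'); print(n,c['fx'],c['T'].round(3).tolist())
E
```

```text
{'t': 0.0, 'q': array([-1.42443408e+00,  1.31147920e-01,  1.48926416e+00, -1.53184475e-05,
        1.52303141e+00, -8.54314421e-02]), 'dq': array([-0.00048766, -0.00035384, -0.0003731 ,  0.0010862 , -0.00098946,
        0.00060468]), 'joint_torque': array([-8.54212904e-04, -5.59833956e+01, -4.91767001e+01,  7.68398121e-02,
        3.50223714e-02, -1.28027923e-04]), 'tool_pos': array([ 0.13780057, -0.58372198,  0.40370337]), 'orientation': array([-3.11867996e+00, -3.63073403e-01,  1.12514116e-04]), 'force': array([-0.48513598, -1.23968961, -0.30143686]), 'wrist_torque': array([ 0.00702174, -0.0586124 ,  0.01577319]), 'gripper_force': 0.0, 'opening': 0.09303281560716758}
[[ 0.973  0.23  -0.   ]
 [ 0.23  -0.973  0.002]
 [ 0.    -0.002 -1.   ]]
top 551.1933269066262 [[0.02, -0.995, 0.098, 0.406], [-1.0, -0.019, 0.004, 0.007], [-0.002, -0.098, -0.995, 1.315], [0.0, 0.0, 0.0, 1.0]]
side 439.63531716597987 [[-0.777, -0.408, 0.478, 0.058], [-0.629, 0.486, -0.607, 0.599], [0.016, -0.773, -0.634, 0.732], [0.0, 0.0, 0.0, 1.0]]
```

View pics/top0.png

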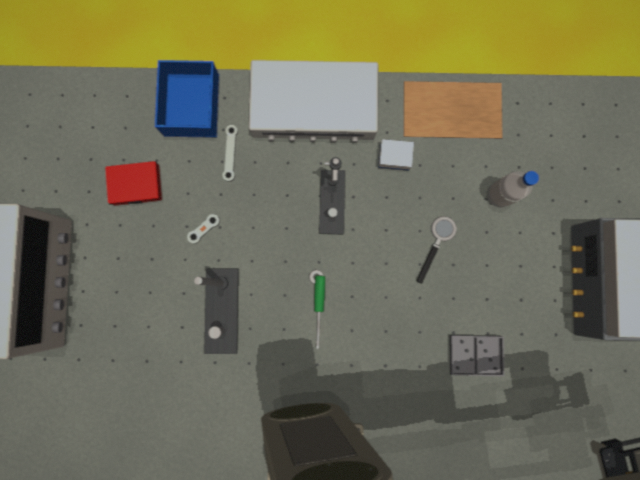

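View pics/side0.png

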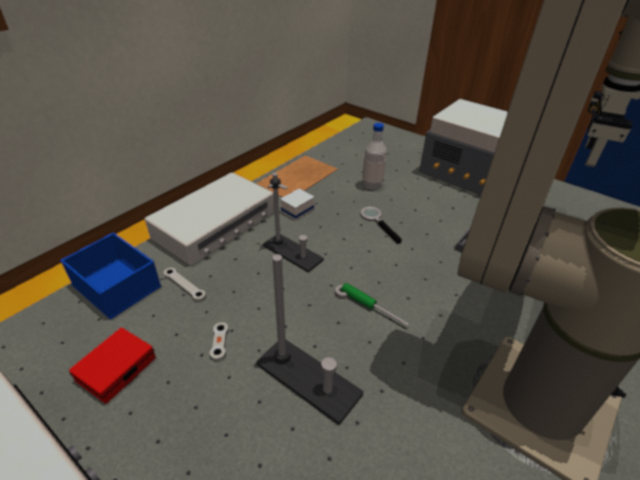

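Top view: the arm is out of the way and all the parts are visible.
- **Stands:** the larger one at (220,310) has no pointer. The smaller one at (332,200) carries the collar and pointer, so it is the one for this job.
- **Links:** the short one with the copper patch is at (203,229). The long one without a patch is at (230,152).
- **Loupe:** the lens is at (444,229) and the handle runs to (420,280).

I'll confirm these in one enlarged crop.

```bash
python3 - <<'E'
from h import *
c=snap('top'); im=c['image']
def crop(im,u,v,w,h,k): return cv2.resize(im[v:v+h,u:u+w],None,fx=k,fy=k,interpolation=cv2.INTER_CUBIC)
s=snap('side')['image']
t=np.vstack([np.hstack([crop(im,180,205,50,50,5),crop(im,305,145,50,50*2,5)[:250],crop(im,405,205,60,50*2,5)[:250,:300]]),
 np.hstack([crop(im,305,195,50,50,5),crop(s,250,165,110,50,5)])])if 0 else None
a=crop(im,180,205,50,100,5);b=crop(im,305,145,50,100,5);d=crop(im,405,205,55,100,5)[:, :275]
cv2.imwrite('pics/c1.png',np.hstack([a,b,d])[:,:,::-1])
hsv=cv2.cvtColor(im,cv2.COLOR_RGB2HSV)
def blobs(m,u0,v0,u1,v1,amin=8):
    z=np.zeros_like(m);z[v0:v1,u0:u1]=m[v0:v1,u0:u1]
    n,l,st,ce=cv2.connectedComponentsWithStats(z)
    return [(ce[i].round(1).tolist(),st[i].tolist(),l==i) for i in range(1,n) if st[i,4]>=amin]
for nm,m,bx in [('copper',((hsv[...,0]<18)&(hsv[...,1]>90)).astype(np.uint8),(185,210,225,250)),
  ('light',(hsv[...,2]>150).astype(np.uint8),(185,210,225,250)),
  ('dark',(hsv[...,2]<70).astype(np.uint8),(185,210,225,250)),
  ('standdark',(hsv[...,2]<75).astype(np.uint8),(305,150,355,240)),
  ('standlight',(hsv[...,2]>130).astype(np.uint8),(305,150,355,240)),
  ('handle',(hsv[...,2]<55).astype(np.uint8),(405,210,465,290)),
  ('rim',(hsv[...,2]>125).astype(np.uint8),(405,210,465,290))]:
    for ce,st,mk in blobs(m,*bx):
        p=np.argwhere(mk)[:,::-1].astype(np.float32)
        print(nm,ce,st,np.round(cv2.minAreaRect(p)[0],1),np.round(cv2.minAreaRect(p)[1:][0],1),onz(c,*ce,0.01).round(4))
E
```

```text
copper [202.9, 228.1] [201, 226, 5, 5, 16] [203. 228.] [2.8 4.2] [0.5543 0.2771 0.01  ]
light [202.4, 228.1] [187, 214, 32, 29, 263] [202.5 228. ] [11.5 37.5] [0.5543 0.2783 0.01  ]
dark [212.3, 219.9] [210, 218, 5, 5, 18] [212.3 219.8] [4.2 3.5] [0.5745 0.2554 0.01  ]
dark [193.0, 236.5] [191, 235, 5, 4, 16] [193.  236.5] [3. 4.] [0.5337 0.2999 0.01  ]
standdark [331.2, 198.5] [319, 160, 25, 74, 1215] [331.  196.5] [73. 24.] [ 0.6317 -0.0275  0.01  ]
standlight [335.5, 160.8] [334, 159, 4, 5, 18] [335.5 161. ] [4. 3.] [ 0.7239 -0.0363  0.01  ]
standlight [326.0, 163.0] [324, 162, 5, 3, 11] [326. 163.] [2.8 2.8] [ 0.718  -0.0135  0.01  ]
standlight [334.5, 174.6] [333, 170, 4, 10, 39] [334.5 174.5] [9. 3.] [ 0.69   -0.0345  0.01  ]
standlight [332.4, 212.0] [328, 208, 9, 9, 59] [332.5 212. ] [7.8 7.8] [ 0.5991 -0.0309  0.01  ]
handle [426.5, 264.1] [417, 247, 20, 36, 196] [426.4 264.2] [ 5.3 37.6] [ 0.4789 -0.2556  0.01  ]
rim [443.6, 229.3] [432, 217, 25, 31, 478] [441.5 230.2] [23.6 29.9] [ 0.5626 -0.2964  0.01  ]
```

View pics/c1.png

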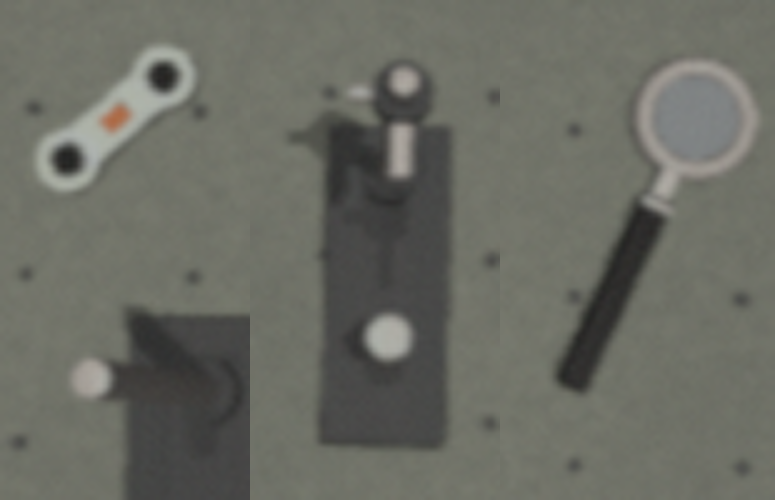

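The crop shows the short link with its copper patch (left). In the middle is the smaller stand, with collar, pointer tip at about (335,180) and pedestal top at (332,212). The loupe is on the right. Next I'll triangulate and plan the first move.

```bash
cat >> h.py <<'E'
def tri(c1,p1,c2,p2):
    (o,d),(q,e)=ray(c1,*p1),ray(c2,*p2); d/=np.linalg.norm(d); e/=np.linalg.norm(e)
    t=np.linalg.lstsq(np.c_[d,-e],q-o,rcond=None)[0]; a,b=o+d*t[0],q+e*t[1]
    return (a+b)/2,np.linalg.norm(a-b)
def plan(wps,pose=None):
    "wps: (pos,yaw deg); prints the final row of each call, each from the pose the call before ends at"
    s=read_state(); p,r=pose or (s['tool_pos'],R.from_rotvec(s['orientation']))
    for pos,yaw in wps:
        g=down(np.radians(yaw)); pos=np.array(pos,float)
        n=int(np.ceil(max(np.linalg.norm(pos-p)/.19,np.degrees((r.inv()*g).magnitude())/52,1)))
        dr=(r.inv()*g).as_rotvec(); p0,r0=p,r
        for k in range(1,n+1):
            pn=p0+(pos-p0)*k/n; rn=r0*R.from_rotvec(dr*k/n)
            print(np.r_[r.inv().apply(pn-p)/.2,(r.inv()*rn).as_rotvec()/np.pi].round(3).tolist()); p,r=pn,rn
        print('-- at',pos,yaw)
E
python3 - <<'E'
from h import *
t=snap('top');s=snap('side');w=snap('wrist','w0.png')
r=R.from_rotvec(read_state()['orientation'])
print('wristcam in tool',r.inv().apply(w['T'][:3,3]-read_state()['tool_pos']).round(3),(r.inv().as_matrix()@w['T'][:3,:3]).round(2).tolist(),w['fx'])
ped=onz(t,332.4,212,.07);print('ped',ped)
print('big rod',tri(t,(198,281),s,(277,258)))
a,b=onz(t,212.3,219.9,.012),onz(t,193,236.5,.012);print('link',(a+b)/2,onz(t,203,228.1,.012),np.degrees(np.arctan2(*(a-b)[1::-1])))
print('lens',onz(t,444.2,228.6,.005),'handle',onz(t,426.5,264.1,.014))
im=s['image'];cv2.imwrite('pics/s1.png',cv2.resize(im[165:275,245:335],None,fx=6,fy=5,interpolation=2)[:,:,::-1])
rt=tri(t,(335.5,160.8),s,(276,178));print('rodtop',rt)
for z in(.13,.16,.19,.21):
    print(z,'rod@z top',onz(t,335.5,160.8,.212), 'tip by top',onz(t,335,180.4,z), np.linalg.norm(onz(t,335,180.4,z)[:2]-ped[:2]))
plan([((.40,-.25,.45),-30),((.55,.12,.45),35),((.554,.277,.36),42.5)])
E
```

```text
wristcam in tool [ 0.082 -0.     0.019] [[-0.0, -0.96, -0.29], [1.0, -0.0, 0.0], [-0.0, -0.29, 0.96]] 426.87022704772653
ped [ 0.59021987 -0.02919892  0.07      ]
big rod (array([0.42435333, 0.22833537, 0.27193738]), np.float64(0.0008891049165458014))
link [0.55387344 0.27722205 0.012     ] [0.55409977 0.27643036 0.012     ] -47.50992547284972
lens [ 0.56495431 -0.29895123  0.005     ] handle [ 0.4787115  -0.25483593  0.014     ]
rodtop (array([ 0.67570019, -0.03153693,  0.20008162]), np.float64(0.004760649373756535))
0.13 rod@z top [ 0.67473711 -0.0297006   0.212     ] tip by top [ 0.65108556 -0.03199973  0.13      ] 0.06093009628585924
0.16 rod@z top [ 0.67473711 -0.0297006   0.212     ] tip by top [ 0.64489225 -0.03102391  0.16      ] 0.05470282947014326
0.19 rod@z top [ 0.67473711 -0.0297006   0.212     ] tip by top [ 0.63869894 -0.03004808  0.19      ] 0.0484865044751981
0.21 rod@z top [ 0.67473711 -0.0297006   0.212     ] tip by top [ 0.63457006 -0.02939754  0.21      ] 0.04435063905196033
[0.553, -0.441, -0.076, -0.0, -0.0, -0.087]
[0.651, -0.277, -0.076, -0.0, -0.0, -0.087]
[0.702, -0.092, -0.076, -0.0, -0.0, -0.087]
-- at [ 0.4  -0.25  0.45] -30
[0.659, -0.092, 0.0, 0.0, -0.0, -0.12]
[0.646, 0.158, 0.0, 0.0, -0.0, -0.12]
[0.542, 0.385, 0.0, 0.0, -0.0, -0.12]
-- at [0.55 0.12 0.45] 35
[0.632, 0.467, 0.45, 0.0, 0.0, -0.042]
-- at [0.554 0.277 0.36 ] 42.5
```

View pics/s1.png

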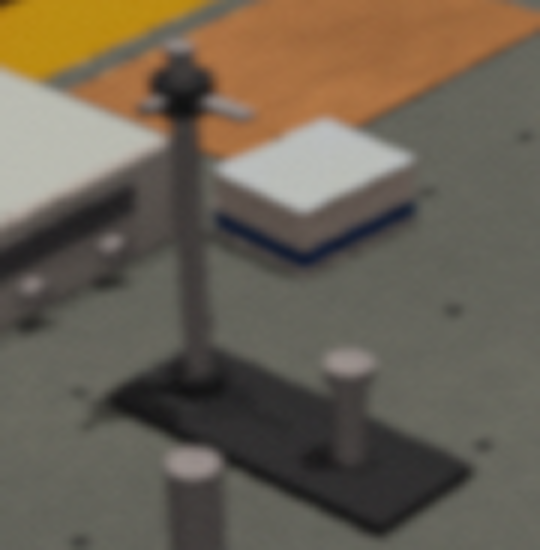

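Side crop: the pointer tip is at full-image (286.7,187.6), the rod top at (275,174.4), and the pedestal is in front. Now moving above the link.

Call:
arm_command([
  [0.11,-0.088,-0.015,0,0,-0.017],
  [0.221,-0.176,-0.03,0,0,-0.035],
  [0.332,-0.265,-0.046,0,0,-0.052],
  [0.442,-0.353,-0.06,0,0,-0.07],
  [0.553,-0.441,-0.076,0,0,-0.087],
], fingers=-1)

```text
t: 0.98
tool_pos: [0.2257, -0.4719, 0.4201]
orientation: [3.041, 0.788, 0.0]
force: [0.2, -0.5, 0.0]
opening: 0.0931
gripper_force: 0.0
```

Call:
arm_command([
  [0.13,-0.055,-0.015,0,0,-0.017],
  [0.26,-0.111,-0.03,0,0,-0.035],
  [0.39,-0.166,-0.046,0,0,-0.052],
  [0.52,-0.222,-0.06,0,0,-0.07],
  [0.651,-0.277,-0.076,0,0,-0.087],
])

```text
t: 1.6
tool_pos: [0.3128, -0.3604, 0.4353]
orientation: [2.905, 1.195, 0.0]
force: [-0.1, -0.4, -0.5]
opening: 0.0934
gripper_force: 0.0
```

Call:
arm_command([
  [0.14,-0.018,-0.015,0,0,-0.017],
  [0.28,-0.037,-0.03,0,0,-0.035],
  [0.42,-0.055,-0.046,0,0,-0.052],
  [0.56,-0.074,-0.06,0,0,-0.07],
  [0.702,-0.092,-0.076,0,0,-0.087],
])

```text
t: 2.22
tool_pos: [0.3999, -0.2487, 0.4505]
orientation: [2.715, 1.579, 0.0]
force: [0.5, -0.2, 0.3]
opening: 0.0932
gripper_force: 0.0
```

Call:
arm_command([
  [0.132,-0.018,0,0,0,-0.024],
  [0.264,-0.037,0,0,0,-0.048],
  [0.395,-0.055,0,0,0,-0.072],
  [0.527,-0.074,0,0,0,-0.096],
  [0.659,-0.092,0,0,0,-0.12],
])

```text
t: 2.85
tool_pos: [0.449, -0.1251, 0.4505]
orientation: [2.371, 2.061, 0.0]
force: [0.6, 0.2, -1.0]
opening: 0.093
gripper_force: 0.0
```

Call:
arm_command([
  [0.129,0.032,0,0,0,-0.024],
  [0.258,0.063,0,0,0,-0.048],
  [0.388,0.095,0,0,0,-0.072],
  [0.517,0.126,0,0,0,-0.096],
  [0.646,0.158,0,0,0,-0.12],
])

```text
t: 3.48
tool_pos: [0.4986, -0.0017, 0.4504]
orientation: [1.943, 2.469, 0.0]
force: [0.8, -0.0, 1.0]
opening: 0.0931
gripper_force: 0.0
```

Call:
arm_command([
  [0.108,0.077,0,0,0,-0.024],
  [0.217,0.154,0,0,0,-0.048],
  [0.325,0.231,0,0,0,-0.072],
  [0.434,0.308,0,0,0,-0.096],
  [0.542,0.385,0,0,0,-0.12],
])

```text
t: 4.1
tool_pos: [0.5483, 0.1217, 0.4504]
orientation: [1.446, 2.789, 0.0]
force: [1.3, 0.0, -0.3]
opening: 0.093
gripper_force: 0.0
```

Call:
arm_command([
  [0.126,0.093,0.09,0,0,-0.008],
  [0.253,0.187,0.18,0,0,-0.017],
  [0.379,0.28,0.27,0,0,-0.025],
  [0.506,0.374,0.36,0,0,-0.034],
  [0.632,0.467,0.45,0,0,-0.042],
])

```text
t: 4.72
tool_pos: [0.5518, 0.279, 0.3598]
orientation: [1.261, 2.877, 0.0]
force: [0.2, 0.4, -0.0]
opening: 0.0924
gripper_force: 0.0
```

Call:
arm_command([
  [0,0,0,0,0,0],
  [0,0,0,0,0,0],
  [0,0,0,0,0,0],
  [0,0,0,0,0,0],
  [0,0,0,0,0,0],
])

```text
t: 5.35
tool_pos: [0.5521, 0.2774, 0.3609]
orientation: [1.263, 2.876, 0.001]
force: [-0.3, 0.2, -0.2]
opening: 0.093
gripper_force: 0.0
```

```bash
python3 - <<'E'
from h import *
t=snap('top');s=snap('side');w=snap('wrist','w1.png')
st=read_state();print(st['t'],st['tool_pos'],R.from_rotvec(st['orientation']).as_matrix().round(3).tolist(),st['q'].round(2))
print('tip',tri(t,(335,180.4),s,(286.7,187.6)),'rodtop',tri(t,(335.5,160.8),s,(275,174.4)))
hsv=cv2.cvtColor(w['image'],cv2.COLOR_RGB2HSV)
m=((hsv[...,0]<18)&(hsv[...,1]>90)&(hsv[...,2]>90)).astype(np.uint8)
n,l,sa,ce=cv2.connectedComponentsWithStats(m)
for i in range(1,n):
    if sa[i,4]>60:
        r=cv2.minAreaRect(np.argwhere(l==i)[:,::-1].astype(np.float32)); print(r,onz(w,*ce[i],.012))
m=(hsv[...,2]<60).astype(np.uint8);n,l,sa,ce=cv2.connectedComponentsWithStats(m)
for i in range(1,n):
    if 100<sa[i,4]<5000: print('dark',sa[i].tolist(),onz(w,*ce[i],.012).round(4))
E
```

```text
5.5 [0.55194059 0.27774611 0.36048817] [[-0.677, 0.736, 0.0], [0.736, 0.677, 0.0], [-0.0, 0.0, -1.0]] [ 0.38  0.2   1.49  0.    1.45 -0.36]
tip (array([ 0.63871003, -0.03014192,  0.18944597]), np.float64(0.0002535640207043362)) rodtop (array([ 0.67461444, -0.03014813,  0.21035649]), np.float64(0.0012892077930119444))
((590.8434448242188, 149.78274536132812), (123.28467559814453, 193.35650634765625), 38.75809097290039) [0.66416299 0.4491019  0.012     ]
((563.5, 72.50000762939453), (9.846944808959961, 73.00321960449219), 39.09385681152344) [0.60936646 0.47737951 0.012     ]
((319.0, 220.5), (17.0, 10.0), 90.0) [0.55449512 0.27736687 0.012     ]
dark [479, 47, 115, 143, 660] [0.618  0.4432 0.012 ]
dark [309, 173, 21, 20, 327] [0.534  0.2995 0.012 ]
dark [310, 248, 18, 17, 240] [0.5745 0.2554 0.012 ]
dark [378, 357, 15, 13, 151] [0.6854 0.2215 0.012 ]
dark [147, 443, 57, 37, 480] [0.6132 0.0066 0.012 ]
dark [137, 461, 16, 17, 207] [ 0.5981 -0.0189  0.012 ]
```

View pics/w1.png

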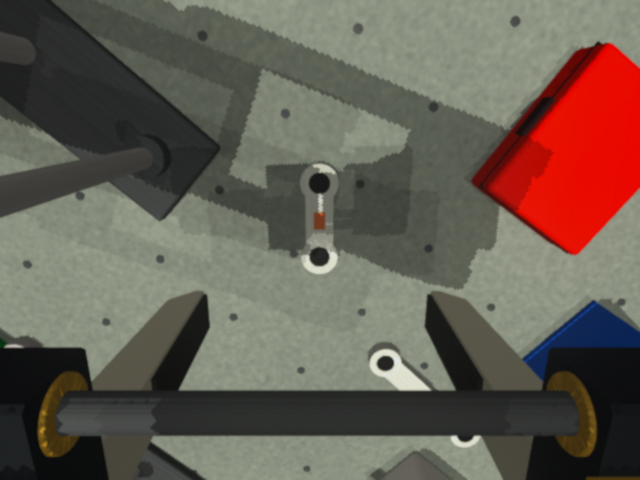

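Wrist view: the link is centred at about (319,220), with bores at (319,183) and (319,256), between the open fingers and aligned. Descending and gripping.

Call:
arm_command([
  [-0.008,0.007,0.15,0,0,0],
  [-0.008,0.007,0.3,0,0,0],
  [-0.008,0.007,0.45,0,0,0],
  [-0.008,0.007,0.58,0,0,0],
  [-0.008,0.007,0.68,0,0,0],
])

```text
t: 6.12
tool_pos: [0.5537, 0.2776, 0.223]
orientation: [-1.262, -2.876, 0.001]
force: [0.6, -0.1, -0.6]
opening: 0.093
gripper_force: 0.0
```

Call:
arm_command([
  [0,0,0.05,0,0,0],
  [0,0,0.1,0,0,0],
  [0,0,0.14,0,0,0],
  [0,0,0.17,0,0,0],
  [0,0,0.17,0,0,0],
])

```text
t: 6.75
tool_pos: [0.5539, 0.2776, 0.19]
orientation: [-1.262, -2.876, 0.001]
force: [-0.1, 0.1, -0.6]
opening: 0.0932
gripper_force: 0.0
```

Call:
arm_command([
  [0,0,0,0,0,0],
  [0,0,0,0,0,0],
  [0,0,0,0,0,0],
  [0,0,0,0,0,0],
  [0,0,0,0,0,0],
], fingers=1, force=20)

```text
t: 7.38
tool_pos: [0.554, 0.2777, 0.1904]
orientation: [1.262, 2.877, 0.0]
force: [-0.3, 0.2, -0.1]
opening: 0.0474
gripper_force: 0.0
```

Call:
arm_command([
  [0,0,0,0,0,0],
  [0,0,0,0,0,0],
  [0,0,0,0,0,0],
  [0,0,0,0,0,0],
  [0,0,0,0,0,0],
])

```text
t: 8.0
tool_pos: [0.554, 0.2777, 0.1903]
orientation: [1.262, 2.877, 0.0]
force: [-0.2, -0.5, -0.4]
opening: 0.0218
gripper_force: 20.0
```

```bash
python3 - <<'E'
from h import *
plan([((.554,.2777,.38),42.5),((.589,-.029,.38),90)])
E
```

```text
[-0.0, -0.0, -0.948, 0.0, -0.0, 0.001]
-- at [0.554  0.2777 0.38  ] 42.5
[-0.624, -0.453, 0.0, -0.0, 0.0, -0.132]
[-0.389, -0.667, 0.0, -0.0, 0.0, -0.132]
-- at [ 0.589 -0.029  0.38 ] 90
```

Call:
arm_command([
  [0,0,-0.1,0,0,0],
  [0,0,-0.3,0,0,0],
  [0,0,-0.52,0,0,0],
  [0,0,-0.74,0,0,0],
  [0,0,-0.95,0,0,0],
])

```text
t: 8.62
tool_pos: [0.5538, 0.2776, 0.3837]
orientation: [1.262, 2.876, 0.002]
force: [1.0, -0.4, -0.4]
opening: 0.022
gripper_force: 20.0
```

Call:
arm_command([
  [-0.125,-0.09,0,0,0,-0.026],
  [-0.25,-0.181,0,0,0,-0.053],
  [-0.374,-0.272,0,0,0,-0.079],
  [-0.5,-0.362,0,0,0,-0.106],
  [-0.624,-0.453,0,0,0,-0.132],
])

```text
t: 9.25
tool_pos: [0.5718, 0.1235, 0.382]
orientation: [0.638, 3.075, 0.001]
force: [0.7, 0.4, -0.6]
opening: 0.0218
gripper_force: 20.0
```

Call:
arm_command([
  [-0.078,-0.133,0,0,0,-0.026],
  [-0.156,-0.267,0,0,0,-0.053],
  [-0.233,-0.4,0,0,0,-0.079],
  [-0.311,-0.534,0,0,0,-0.106],
  [-0.389,-0.667,0,0,0,-0.132],
])

```text
t: 9.88
tool_pos: [0.5896, -0.0299, 0.3821]
orientation: [-0.008, 3.14, -0.0]
force: [0.9, -0.3, -0.4]
opening: 0.0212
gripper_force: 20.0
```

Call:
arm_command([
  [0,0,0,0,0,0],
  [0,0,0,0,0,0],
  [0,0,0,0,0,0],
  [0,0,0,0,0,0],
  [0,0,0,0,0,0],
])

```text
t: 10.5
tool_pos: [0.5896, -0.0284, 0.3803]
orientation: [0.005, -3.141, -0.0]
force: [0.0, -0.4, -0.3]
opening: 0.0219
gripper_force: 20.0
```

```bash
python3 - <<'E'
from h import *
w=snap('wrist','w2.png');st=read_state()
print(st['t'],st['tool_pos'],R.from_rotvec(st['orientation']).as_matrix().round(3).tolist(),st['opening'],st['gripper_force'])
for p in [(.5902,-.0292,.07),(.6387,-.0301,.19),st['tool_pos']-[0,0,.1783]]: print(proj(w,p))
hsv=cv2.cvtColor(w['image'],cv2.COLOR_RGB2HSV)
m=((hsv[...,0]<18)&(hsv[...,1]>90)&(hsv[...,2]>60)).astype(np.uint8)
n,l,sa,ce=cv2.connectedComponentsWithStats(m)
for i in range(1,n):
    if sa[i,4]>40: print(sa[i],ce[i],onz(w,*ce[i],st['tool_pos'][2]-.1783))
E
```

```text
10.55 [ 0.58964234 -0.02850563  0.3802919 ] [[-1.0, -0.003, -0.0], [-0.003, 1.0, 0.0], [0.0, 0.0, -1.0]] 0.022000709727765095 19.99980479478836
(np.float64(315.6372737124849), np.float64(232.32414073550666))
(np.float64(312.75876578167004), np.float64(399.86026761409175))
(np.float64(316.2848605801566), np.float64(317.9889199650115))
[306 304  22  32 689] [316.56458636 319.79245283] [ 0.59046752 -0.02838827  0.2019919 ]
[   0  435   87   45 3538] [ 39.82702092 457.67297908] [ 0.66141766 -0.1561536   0.2019919 ]
```

View pics/w2.png

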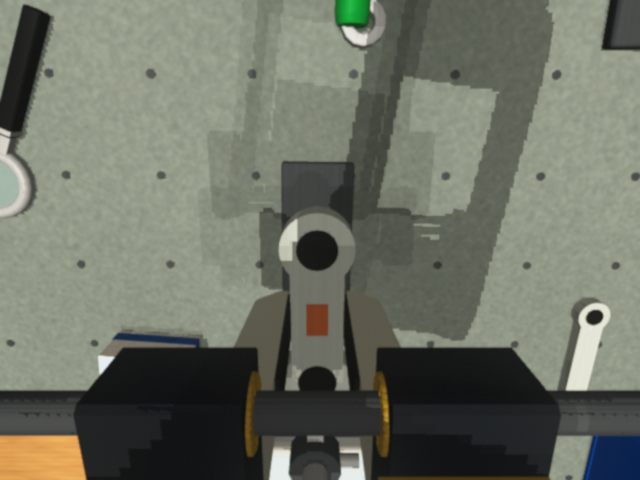

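Wrist view: the patch is at (316.6,319.8), held under the grasp point at world (0.5905,-0.0284). The pedestal is hidden below the link. Lowering.

Call:
arm_command([
  [0.003,-0.005,0.15,0,0,0],
  [0.003,-0.005,0.3,0,0,0],
  [0.003,-0.005,0.42,0,0,0],
  [0.003,-0.005,0.5,0,0,0],
  [0.003,-0.005,0.55,0,0,0],
])

```text
t: 11.18
tool_pos: [0.589, -0.0298, 0.2696]
orientation: [0.004, -3.141, -0.0]
force: [-0.2, -0.4, -1.0]
opening: 0.0219
gripper_force: 20.0
```

Call:
arm_command([
  [0,0,0.01,0,0,0],
  [0,0,0.02,0,0,0],
  [0,0,0.03,0,0,0],
  [0,0,0.037,0,0,0],
  [0,0,0.042,0,0,0],
])

```text
t: 11.8
tool_pos: [0.5891, -0.0299, 0.2621]
orientation: [-0.004, 3.141, -0.0]
force: [0.2, 0.4, 0.3]
opening: 0.0218
gripper_force: 20.0
```

Call:
arm_command([
  [0,0,0.002,0,0,0],
  [0,0,0.004,0,0,0],
  [0,0,0.005,0,0,0],
  [0,0,0.005,0,0,0],
  [0,0,0.005,0,0,0],
])

```text
t: 12.42
tool_pos: [0.5891, -0.0299, 0.261]
orientation: [-0.004, 3.142, 0.0]
force: [1.3, 1.1, -0.7]
opening: 0.0215
gripper_force: 20.0
```

```bash
python3 - <<'E'
from h import *
s=snap('side');st=read_state()
print(st['t'],st['tool_pos'],st['force'],st['wrist_torque'])
cv2.imwrite('pics/s2.png',cv2.resize(s['image'][165:275,245:335],None,fx=6,fy=5,interpolation=2)[:,:,::-1])
E
```

```text
12.475 [ 0.58909173 -0.02988405  0.26093725] [-0.15371082  0.1548869  -0.73956524] [ 0.08684575 -0.14027745  0.02640998]
```

View pics/s2.png

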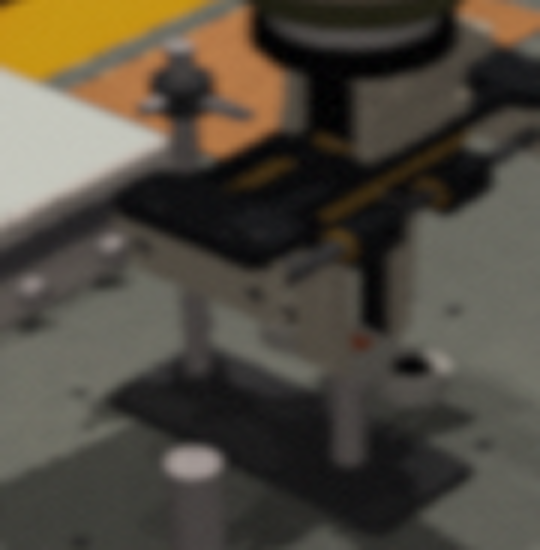

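Side view: the link sits over the pedestal at crop (350,365), nearly touching, and the rod is clear. Easing down until it touches.

Call:
arm_command([
  [0,0,0.001,0,0,0],
  [0,0,0.002,0,0,0],
  [0,0,0.003,0,0,0],
  [0,0,0.004,0,0,0],
  [0,0,0.004,0,0,0],
])

```text
t: 13.1
tool_pos: [0.5891, -0.0299, 0.2603]
orientation: [-0.004, 3.141, -0.0]
force: [-0.4, -0.8, 1.5]
opening: 0.0216
gripper_force: 20.0
```

Call:
arm_command([
  [0,0,0.001,0,0,0],
  [0,0,0.002,0,0,0],
  [0,0,0.003,0,0,0],
  [0,0,0.004,0,0,0],
  [0,0,0.004,0,0,0],
])

```text
t: 13.72
tool_pos: [0.5892, -0.0299, 0.2603]
orientation: [-0.004, 3.141, -0.0]
force: [-4.3, 0.5, 8.1]
opening: 0.0213
gripper_force: 20.0
```

Contact is felt (8 N). I'll ease off, open and check.

Call:
arm_command([
  [0,0,-0.003,0,0,0],
  [0,0,-0.003,0,0,0],
  [0,0,-0.003,0,0,0],
  [0,0,-0.003,0,0,0],
  [0,0,-0.003,0,0,0],
])

```text
t: 14.35
tool_pos: [0.5892, -0.0299, 0.2603]
orientation: [-0.004, 3.141, -0.0]
force: [-1.2, 0.3, 4.6]
opening: 0.0217
gripper_force: 20.0
```

Call:
arm_command([
  [0,0,0,0,0,0],
  [0,0,0,0,0,0],
  [0,0,0,0,0,0],
  [0,0,0,0,0,0],
  [0,0,0,0,0,0],
], fingers=-1)

```text
t: 14.98
tool_pos: [0.5891, -0.0299, 0.2599]
orientation: [0.004, -3.141, -0.0]
force: [-0.1, 0.3, -0.1]
opening: 0.0669
gripper_force: 0.0
```

Call:
arm_command([
  [0,0,0,0,0,0],
  [0,0,0,0,0,0],
  [0,0,0,0,0,0],
  [0,0,0,0,0,0],
  [0,0,0,0,0,0],
])

```text
t: 15.6
tool_pos: [0.5891, -0.0299, 0.26]
orientation: [-0.004, 3.142, -0.0]
force: [0.2, 0.7, -0.1]
opening: 0.0927
gripper_force: 0.0
```

Call:
arm_command([
  [0,0,-0.08,0,0,0],
  [0,0,-0.2,0,0,0],
  [0,0,-0.4,0,0,0],
  [0,0,-0.6,0,0,0],
  [0,0,-0.8,0,0,0],
])

```text
t: 16.23
tool_pos: [0.5889, -0.0299, 0.4228]
orientation: [-0.004, 3.14, -0.0]
force: [0.4, -0.4, -0.5]
opening: 0.0929
gripper_force: 0.0
```

```bash
cat > look.py <<'E'
from h import *
w=snap('wrist');st=read_state();im=w['image']
print(st['t'],st['tool_pos'])
hsv=cv2.cvtColor(im,cv2.COLOR_RGB2HSV)
m=((hsv[...,0]<18)&(hsv[...,1]>90)&(hsv[...,2]>60)).astype(np.uint8)
n,l,sa,ce=cv2.connectedComponentsWithStats(m)
for i in range(1,n):
    if 40<sa[i,4]<900: print('patch',sa[i],ce[i],onz(w,*ce[i],.082))
t=snap('top')
hsv=cv2.cvtColor(t['image'],cv2.COLOR_RGB2HSV)
m=((hsv[...,0]<18)&(hsv[...,1]>90)).astype(np.uint8);m[:190]=0;m[235:]=0;m[:,:315]=0;m[:,350:]=0
print('top',[onz(t,*q,.082).round(4) for q in cv2.connectedComponentsWithStats(m)[3][1:]])
cv2.imwrite('pics/w3.png',im[:,:,::-1])
print('ped',proj(w,(.5902,-.0292,.07)))
E
python3 look.py
```

```text
16.275 [ 0.58976494 -0.02995566  0.42957421]
patch [311 213  12  17 202] [316.55445545 221.        ] [ 0.58939975 -0.03015374  0.082     ]
top [array([ 0.5893, -0.0303,  0.082 ])]
ped (np.float64(317.7597966494607), np.float64(218.26351174639163))
```

View pics/w3.png

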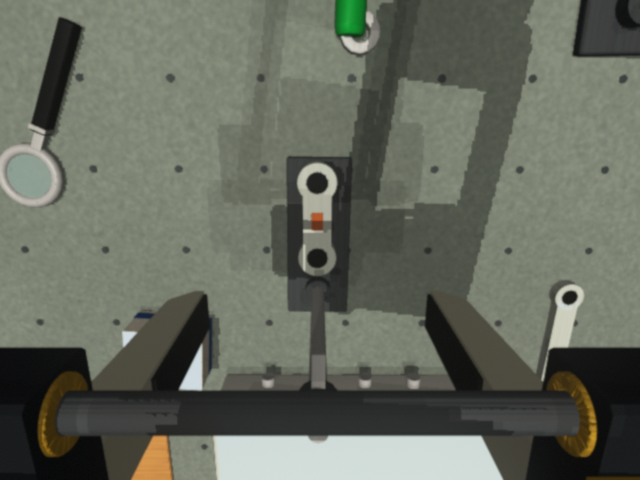

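The link lies on the pedestal with its patch at (316,221), which is world (0.5894,-0.0302) in both views and about 1 mm off the pedestal estimate. The loupe is upper left, with the lens at (31,174). Going above the handle now.

```bash
python3 - <<'E'
from h import *
w=snap('wrist')
print('base centre',onz(w,320,160,.01),onz(w,318.5,305,.01))
plan([((.494,-.263,.37),63)])
E
```

```text
base centre [ 0.55599381 -0.02782038  0.01      ] [ 0.7032461  -0.02876638  0.01      ]
[0.242, -0.582, 0.136, 0.0, 0.001, 0.075]
[0.098, -0.622, 0.136, 0.0, 0.001, 0.075]
-- at [ 0.494 -0.263  0.37 ] 63
```

Call:
arm_command([
  [0.048,-0.116,0.027,0,0,0.015],
  [0.097,-0.233,0.054,0,0,0.03],
  [0.145,-0.349,0.082,0,0,0.045],
  [0.194,-0.466,0.109,0,0,0.06],
  [0.242,-0.582,0.136,0,0,0.075],
])

```text
t: 17.0
tool_pos: [0.5402, -0.147, 0.3917]
orientation: [-0.368, -3.118, -0.001]
force: [1.3, 1.4, -0.5]
opening: 0.093
gripper_force: 0.0
```

Call:
arm_command([
  [0.02,-0.124,0.027,0,0,0.015],
  [0.039,-0.249,0.054,0,0,0.03],
  [0.059,-0.373,0.082,0,0,0.045],
  [0.078,-0.498,0.109,0,0,0.06],
  [0.098,-0.622,0.136,0,0,0.075],
])

```text
t: 17.62
tool_pos: [0.4924, -0.2634, 0.3645]
orientation: [-0.732, -3.054, -0.001]
force: [0.1, 0.2, -0.1]
opening: 0.093
gripper_force: 0.0
```

Call:
arm_command([
  [0,0,0,0,0,0],
  [0,0,0,0,0,0],
  [0,0,0,0,0,0],
  [0,0,0,0,0,0],
  [0,0,0,0,0,0],
])

```text
t: 18.25
tool_pos: [0.4934, -0.2625, 0.3657]
orientation: [0.728, 3.056, 0.0]
force: [0.8, -0.7, 0.3]
opening: 0.0928
gripper_force: 0.0
```

```bash
python3 - <<'E'
from h import *
w=snap('wrist','w4.png');st=read_state()
M=R.from_rotvec(st['orientation']).as_matrix();print(st['t'],st['tool_pos'],M.round(3).tolist(),st['q'].round(2))
im=w['image'];g=im.max(2);m=(g<60).astype(np.uint8);m[345:]=0
n,l,sa,ce=cv2.connectedComponentsWithStats(m)
for i in range(1,n):
    if sa[i,4]>800:
        (c,sz,a)=cv2.minAreaRect(np.argwhere(l==i)[:,::-1].astype(np.float32)); print('dark',sa[i],c,sz,a)
E
```

```text
18.3 [ 0.49332457 -0.26263044  0.36566957] [[-0.892, 0.451, 0.0], [0.451, 0.892, -0.0], [-0.0, 0.0, -1.0]] [-0.58  0.04  1.65  0.    1.45 -1.68]
dark [   3    0  147  108 1785] (78.7220687866211, 66.23933410644531) (38.66015625, 167.63302612304688) 48.78056716918945
dark [ 578  133   62  187 3835] (608.5, 226.0) (186.0, 61.0) 90.0
dark [ 302  136   45  119 2394] (322.9178161621094, 194.71917724609375) (118.13677978515625, 42.92076110839844) 83.9909896850586
dark [ 172  294   37   51 1004] (197.486083984375, 324.7532653808594) (24.536224365234375, 59.55904769897461) 31.759479522705078
dark [425 295  38  50 994] (436.3016052246094, 324.9617919921875) (59.57772445678711, 24.146211624145508) 57.875
```

View pics/w4.png

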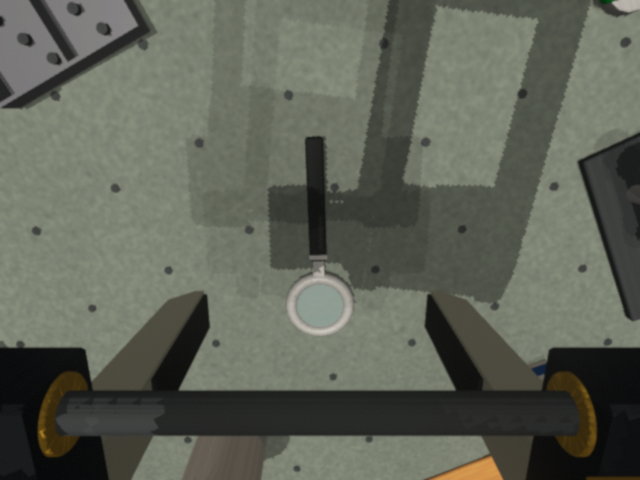

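Wrist view: the lens is at (320,305) and the handle runs from (315,138) to (319,255), tilted slightly in the picture. Computing the final correction.

```bash
python3 - <<'E'
from h import *
w=snap('wrist')
L=onz(w,320.5,305,.01);a=onz(w,315.5,138,.014);b=onz(w,318.5,255,.014)
print(L,a,b,np.linalg.norm(a-b),np.linalg.norm((L-a)[:2]))
d=(L-a)[:2];yaw=np.arctan2(d[1],d[0]);g=L[:2]-.08*np.array([np.cos(yaw),np.sin(yaw)]);print(np.degrees(yaw),g)
plan([((*g,.30),np.degrees(yaw)+90),((*g,.190),np.degrees(yaw)+90)])
E
```

```text
[ 0.56494893 -0.29552204  0.01      ] [ 0.43746116 -0.23562001  0.014     ] [ 0.52219785 -0.27587559  0.014     ] 0.09381267375215943 0.1408594473253566
-25.167184305974708 [ 0.49254327 -0.26150116]
[0.006, 0.004, 0.328, 0.0, 0.0, -0.009]
-- at [ 0.49254327 -0.26150116  0.3       ] 64.8328156940253
[-0.0, 0.0, 0.55, -0.0, -0.0, 0.0]
-- at [ 0.49254327 -0.26150116  0.19      ] 64.8328156940253
```

Call:
arm_command([
  [0.006,0.004,0.12,0,0,-0.009],
  [0.006,0.004,0.26,0,0,-0.009],
  [0.006,0.004,0.42,0,0,-0.009],
  [0.006,0.004,0.58,0,0,-0.009],
  [0.006,0.004,0.7,0,0,-0.009],
])

```text
t: 18.98
tool_pos: [0.4921, -0.2614, 0.224]
orientation: [-0.686, -3.065, -0.001]
force: [-0.0, -0.8, -1.3]
opening: 0.093
gripper_force: 0.0
```

Call:
arm_command([
  [0,0,0.06,0,0,0],
  [0,0,0.11,0,0,0],
  [0,0,0.15,0,0,0],
  [0,0,0.176,0,0,0],
  [0,0,0.176,0,0,0],
])

```text
t: 19.6
tool_pos: [0.4924, -0.2616, 0.1903]
orientation: [-0.686, -3.066, -0.0]
force: [0.1, -0.1, -0.2]
opening: 0.0931
gripper_force: 0.0
```

Call:
arm_command([
  [0,0,0,0,0,0],
  [0,0,0,0,0,0],
  [0,0,0,0,0,0],
  [0,0,0,0,0,0],
  [0,0,0,0,0,0],
], fingers=1, force=35)

```text
t: 20.23
tool_pos: [0.4924, -0.2617, 0.1904]
orientation: [0.686, 3.066, 0.0]
force: [0.7, -0.7, -0.6]
opening: 0.0474
gripper_force: 0.0
```

Call:
arm_command([
  [0,0,0,0,0,0],
  [0,0,0,0,0,0],
  [0,0,0,0,0,0],
  [0,0,0,0,0,0],
  [0,0,0,0,0,0],
])

```text
t: 20.85
tool_pos: [0.4924, -0.2616, 0.1903]
orientation: [-0.686, -3.066, 0.0]
force: [0.3, -0.5, -0.4]
opening: 0.0134
gripper_force: 35.0
```

Call:
arm_command([
  [0,0,-0.06,0,0,0],
  [0,0,-0.2,0,0,0],
  [0,0,-0.4,0,0,0],
  [0,0,-0.6,0,0,0],
  [0,0,-0.8,0,0,0],
])

```text
t: 21.48
tool_pos: [0.4922, -0.2615, 0.3524]
orientation: [0.686, 3.065, -0.0]
force: [1.1, -0.1, -2.2]
opening: 0.0137
gripper_force: 35.0
```

Call:
arm_command([
  [0,0,-0.1,0,0,0],
  [0,0,-0.2,0,0,0],
  [0,0,-0.3,0,0,0],
  [0,0,-0.4,0,0,0],
  [0,0,-0.4,0,0,0],
])

```text
t: 22.1
tool_pos: [0.4929, -0.2619, 0.4324]
orientation: [0.686, 3.063, -0.002]
force: [0.7, 0.2, -2.0]
opening: 0.0138
gripper_force: 35.0
```

```bash
python3 - <<'E'
from h import *
w=snap('wrist','w5.png');st=read_state()
M=R.from_rotvec(st['orientation']).as_matrix();print(st['t'],st['tool_pos'],M.round(3).tolist(),st['opening'],st['gripper_force'],st['wrist_torque'])
E
```

```text
22.15 [ 0.49263554 -0.26179332  0.43090381] [[-0.905, 0.426, 0.001], [0.426, 0.905, -0.001], [-0.001, -0.0, -1.0]] 0.013059430647835825 34.99943196773529 [-0.05322328 -0.11991395 -0.01138598]
```

View pics/w5.png

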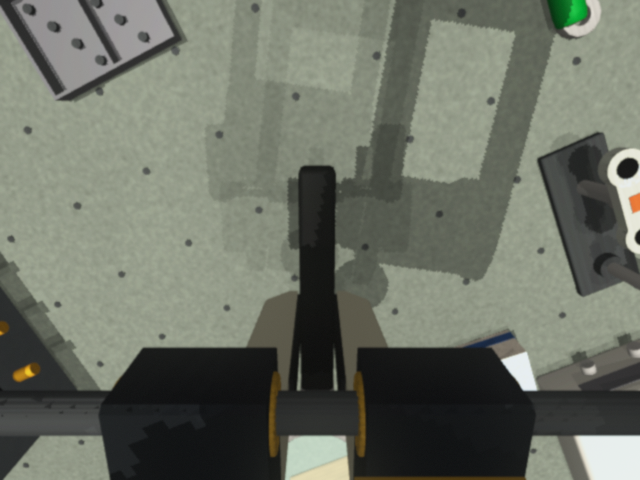

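The loupe is gripped squarely (opening 13 mm). The handle end is at (317,167), and the lens is hidden below the gripper bar. Moving over the stand, high up.

```bash
python3 - <<'E'
from h import *
w=snap('wrist');st=read_state();r=R.from_rotvec(st['orientation'])
e=onz(w,317,168,st['tool_pos'][2]-.176);print('handle end in tool',r.inv().apply(e-st['tool_pos']))
plan([((.5094,-.0302,.43),90)])
E
```

```text
handle end in tool [6.12398712e-02 1.85961487e-05 1.76032045e-01]
[0.208, 0.541, -0.0, 0.0, -0.0, -0.07]
[0.085, 0.574, -0.0, 0.0, -0.0, -0.07]
-- at [ 0.5094 -0.0302  0.43  ] 90
```

Call:
arm_command([
  [0.042,0.108,0,0,0,-0.014],
  [0.083,0.216,0,0,0,-0.028],
  [0.125,0.325,0,0,0,-0.042],
  [0.166,0.433,0,0,0,-0.056],
  [0.208,0.541,0,0,0,-0.07],
])

```text
t: 22.82
tool_pos: [0.5007, -0.1441, 0.4292]
orientation: [-0.34, -3.121, -0.001]
force: [-0.8, 0.5, -1.3]
opening: 0.0134
gripper_force: 35.0
```

Call:
arm_command([
  [0.02,0.13,0,0,0,-0.014],
  [0.04,0.27,0,0,0,-0.028],
  [0.06,0.4,0,0,0,-0.042],
  [0.075,0.51,0,0,0,-0.056],
  [0.085,0.574,0,0,0,-0.07],
])

```text
t: 23.45
tool_pos: [0.5091, -0.0284, 0.4294]
orientation: [0.006, -3.14, -0.001]
force: [0.2, 0.1, -1.5]
opening: 0.0135
gripper_force: 35.0
```

Call:
arm_command([
  [0,0,0,0,0,0],
  [0,0,0,0,0,0],
  [0,0,0,0,0,0],
  [0,0,0,0,0,0],
  [0,0,0,0,0,0],
])

```text
t: 24.08
tool_pos: [0.5095, -0.0306, 0.4303]
orientation: [0.002, 3.142, 0.0]
force: [1.2, 0.0, -1.3]
opening: 0.0137
gripper_force: 35.0
```

```bash
python3 - <<'E'
from h import *
st=read_state();M=R.from_rotvec(st['orientation']).as_matrix();print(st['t'],st['tool_pos'],M.round(3).tolist())
t=snap('top');s=snap('side')
P=st['tool_pos']+M@[-.08,0,.185];print('expected lens',P,proj(t,P),proj(s,P))
cv2.imwrite('pics/ts6.png',np.hstack([cv2.resize(t['image'][150:250,300:380],None,fx=5,fy=5,interpolation=2),cv2.resize(s['image'][140:240,250:330],None,fx=5,fy=5,interpolation=2)])[:,:,::-1])
E
```

```text
24.075 [ 0.509482   -0.03064187  0.43034808] [[-1.0, 0.001, 0.0], [0.001, 1.0, 0.0], [-0.0, 0.0, -1.0]]
expected lens [ 0.58948812 -0.03075059  0.24535076] (np.float64(335.966106465978), np.float64(199.37752462464775)) (np.float64(303.26448633702796), np.float64(173.3418850670937))
```

View pics/ts6.png

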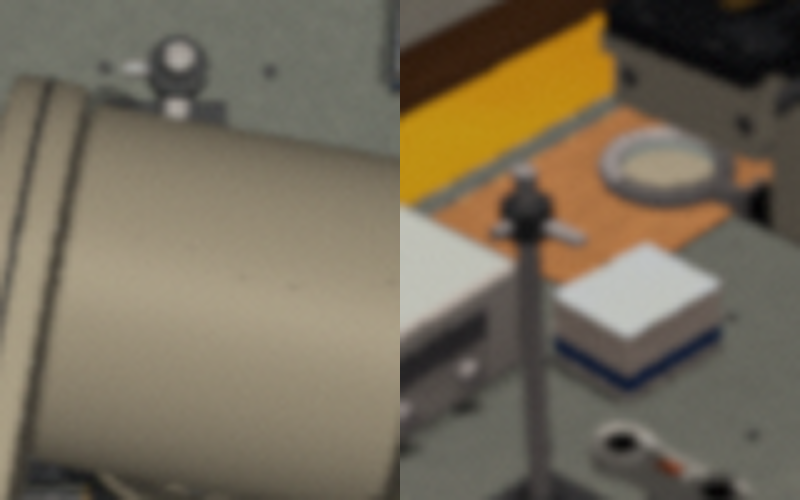

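The side crop shows the lens ring centred at full-image (303.0,173.6), against (303.3,173.3) expected, so the loupe is level and where it should be. Lowering 55 mm to the pointer height.

Call:
arm_command([
  [0,0.002,0.06,0,0,0],
  [0,0.002,0.13,0,0,0],
  [0,0.002,0.2,0,0,0],
  [0,0.002,0.25,0,0,0],
  [0,0.002,0.277,0,0,0],
])

```text
t: 24.8
tool_pos: [0.5093, -0.0299, 0.3738]
orientation: [-0.001, -3.14, -0.0]
force: [0.4, -0.4, -1.6]
opening: 0.0135
gripper_force: 35.0
```

Call:
arm_command([
  [0,0,0,0,0,0],
  [0,0,0,0,0,0],
  [0,0,0,0,0,0],
  [0,0,0,0,0,0],
  [0,0,0,0,0,0],
])

```text
t: 25.42
tool_pos: [0.5095, -0.0299, 0.3751]
orientation: [0.001, 3.141, -0.0]
force: [-0.3, 0.4, -1.7]
opening: 0.0139
gripper_force: 35.0
```

```bash
python3 - <<'E'
from h import *
st=read_state();M=R.from_rotvec(st['orientation']).as_matrix();print(st['t'],st['tool_pos'],np.abs(st['dq']).max(),st['gripper_force'])
s=snap('side')
P=st['tool_pos']+M@[-.08,0,.185];print('expected lens',P,proj(s,P),'patch',proj(s,(.5894,-.0302,.082)),'tip',proj(s,(.6387,-.0301,.19)))
cv2.imwrite('pics/s7.png',cv2.resize(s['image'][150:250,255:355],None,fx=6,fy=6,interpolation=2)[:,:,::-1])
E
```

```text
25.425 [ 0.50952943 -0.02991568  0.37513824] 0.0020934676109594444 34.999451637268066
expected lens [ 0.5895924 -0.0299809  0.1901655] (np.float64(303.0423927799146), np.float64(195.04591438831577)) patch (np.float64(303.24470171058414), np.float64(233.15193732594267)) tip (np.float64(286.62973134720283), np.float64(187.39427267252438))
```

View pics/s7.png

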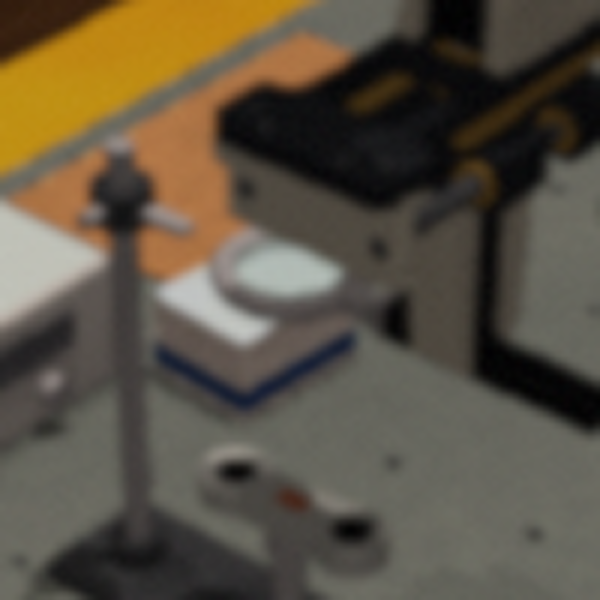

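The lens is at full-image (302.8,195.8) and the patch at (303.8,233), both within 1 px of expected. The loupe is clear of the pointer, whose tip is at (286.6,187.4), and of the link. Handing in.

```bash
python3 -c "
from plant import *
print(close_job())"
```

```text
the job is handed in; nothing more can be done
None
```

I handed the job in at about 25 s of the 64 s allowed: the short link lies released on the small stand's pedestal, its patch about 1–2 mm off the axis, and the loupe is held level and still over the patch at the pointer tip's height (about 0.190 m); the verdict was not shown.

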